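# Tare the balance under its draught shield

## Robot

A 6-joint arm with a two-finger parallel gripper is mounted at the origin on a cart in front of the work surface, level with it; the furniture and walls round the work are solid. World frame = base frame: x ahead of the robot, y to its left, z up, the work surface at z = 0. Lengths are in m, angles in rad, forces in N, time in s.
With the tool pointing down it reaches from about 0.25 to 0.725 m from the base axis. Payload 9.7 kg.
Tool frame: the origin (TCP) lies midway between the tips of the shut fingers; the grasp point (between the pads) lies 19 mm behind it; z points along the fingers, y is the line along which they close (so a half turn about z gives the same grasp; the last joint's range is limited). The gripper opens to 85 mm and grips with 20 to 120 N. Pads are 22 mm wide; open, the fingers measure 114 mm over their backs; the gripper's body (76 mm by 85 mm) begins 54 mm behind the grasp point. The pads swing forward as they close: fully open they stand 13 mm farther back than shut.
Start: joints at [-1.226, 0.087, 0.176, 1.66, 0, 1.571], TCP at [0.186, -0.518, 0.231] pointing down, gripper open.
Joint ranges: [-3.13, 3.13], [-0.85, 1.81], [-1.15, 1.24], [-2.2, 2.28], [-1.44, 1.52], [-3.14, 3.14]. Speed limits (rad/s): [2.22, 2.22, 2.57, 3.14, 3.14, 3.14].

## Interface

Orientations are given as a unit quaternion [w, x, y, z].
In Python, from cell import bot, vision gives the robot as it stands.
- The arm moves only by the tool servo_tool, never from a script. Its argument "plan" is a list that holds one entry, the list of rows, each a list of 7 numbers: the turn, a rotation vector about the tool's x, y, z in rad, then the shift along the tool's x, y, z in m, then the gripper's target within -1 to 1 (fully open at 1, half-way at 0, shut at -1). A call has 1 to 12 rows; each row shifts and turns the commanded pose from where the row before left it, along the tool's axes as they then stand; what a row does not reach is not made up. A row lasts 1/8 s, in which the tool goes at most 62.5 mm and 10.7 degrees, less where a joint would pass 70% of its speed; a pose out of reach is approached as far as the arm can. A call with a gripper value outside its range is refused whole. The fingers move at their own pace and stop on an object; "grip_force" is the grip in N (left out, the last holds). Time passes only in rows, so rows that do not move let the fingers close. It gives the time, the measured TCP pose, the force, the opening and the grip force at its end, in the units of the state.
- bot.get_obs(): the state, without advancing time (a new reading comes with each control period).
- vision.read_camera(name): name is "scene" or "top" or "wrist"; returns a dict with "img" (420x560x3 uint8, red, green, blue), "z_map" (420x560 float32, m along the optical axis (not along the pixel's ray), 0 where there is no reading), "mtx" (3x3 intrinsics, pixels), "T" (4x4, takes a point from camera to world coordinates); the wrist camera has in their place "hand_eye" (4x4, takes a point from camera to tool coordinates, whose origin is the TCP and whose axes are the flange's). Camera axes: x right, y down, z forward; pixel columns grow to the right and rows downward; lengths in m; the calibration is good to about 2 mm. A picture is of the moment at which its call begins: read the wrist's pose just before it.
- bot.close_job(): hands the job in; it is judged then, once.
Trained networks look in a picture, given as the dict that the camera call returned (one of the last four; its "shot" number tells which), for a name from the list of things; names that differ only in an ending like _2 or _b are one class to them, and where a whole thing is asked for, a point or a joint stands for the part that bears it (a point fixed in the world has none). Each returns a list of dicts, best first, with "confidence" (0 to 1); they miss things now and then, are a little off and sometimes report something else, mostly with a low value. They report only what shows in the picture. A call takes as long as a camera call. They do not tell look-alikes from the thing itself.
- vision.find_in(picture, name): "box" ([centre column, centre row, width, height] as shares, 0 to 1, of the picture: columns of its width, rows of its height, round what is visible of it).
The state is a dict: "time_s": time; "qpos": joint angles; "joint_vel": joint speeds; "joint_torque": joint torques, N m; "position": TCP position; "orientation": TCP orientation; "ft_force": force on the tool from outside, world axes, zero at the start; "ft_torque": the same for the moment, N m; "opening": opening from 0.0 (shut) to 1.0 (fully open); "grip_force": force on a finger pad.
Only numpy, scipy, OpenCV 4.12 (cv2) and the standard library are available. Lean on these libraries where they do the work, as an engineer would, in place of code of your own. Each camera call takes 0.05 s, during which the arm holds its last target. There are 200 camera calls.

## Task

Tare the balance with the empty beaker on its pan, so that a sample can be weighed in: with shut fingertips in the roof's finger cup, push the sliding roof of the draught shield fully shut (towards the keys); then, with the roof shut, reach into the round well and press the sunken tare key right down for a good second and let it go; then push the roof fully open again. Do not press the standby key in the square well, pick nothing up, and leave the beaker on the pan and the spare beaker and timer on the bench where they are.

Things in the scene. Friction and masses are not known exactly. Their poses are not given: they have to be found in the camera images.
- balance: White balance, fixed, 316 deep (x) x 200 wide x 176 mm high. Origin: on the bench under it; +x from the keys (front) to the back, +y its left. Flat key deck 60 mm high in front, wells at x -110, y +-45 mm (which is on which side varies); low display; glass draught shield, front wall at x -36 mm, roof top 160 mm high; rear tower 154 mm high; roof rails at y +-87 mm, 164 mm high.
- roof (a joint): Opening of the glass sliding roof in m: 0 = fully shut (against its front stop, towards the keys), 0.095 = fully open (back stop). It slides level along the balance's x, with about 1.5 N of friction, and stays where it is left. It starts well open.
- roof_cup (a point): Centre of the finger cup's floor, which is the roof's top face, 160 mm above the bench. Moves with the roof along balance x: -1.5 mm shut, 93.5 mm fully open; y 0. The cup is a low open grey frame on the roof, 50 mm (x) by 60 mm (y) inside, walls 6 mm thick and 16 mm high: fingertips put in from above push the roof either way.
- tare_insert: Black square insert, 64 x 64 mm, in the key deck, with the round well of the tare key: 50 mm across, 26 mm deep. Top flush within 1 mm with the deck. Origin on the well's axis, 31 mm above the bench; axes parallel to the balance's.
- tare_mouth (a point): Centre of the round well's mouth, 61 mm above the bench.
- tare_top (a point): Centre of the tare key's top face, 47 mm above the bench at rest, which is 14 mm below the well's mouth. Key: grey round disc, 34 mm across.
- tare_key (a joint): Travel of the tare key in m: 0 = up, 0.005 = right down on its stop. A spring returns it: about 1.7 N to start it moving, 4.4 N right down.
- standby_top (a point): Centre of the standby key's top face, 47 mm above the bench: grey square key, 30 mm, in a square well 46 x 46 mm of the other 64 x 64 mm black insert. Not to be pressed.
- standby_key (a joint): Travel of the standby key in m: 0 = up, 0.005 = right down; same spring as the tare key.
- beaker: Empty glass beaker, 56 mm across, 71 mm high, standing on the balance's round steel pan (84 mm across, 72 mm above the bench) inside the shield. Origin under its centre.
- spare_beaker: Second empty glass beaker, 54 mm across, 69 mm high, on the bench beyond the balance's left side. Origin under its centre. Bystander.
- timer: White bench timer lying face up, 64 x 64 x 17 mm, on the bench to the left. Origin under its centre. Bystander.
Things that resemble listed ones, but are neither listed nor needed, are in the scene too. What is shaped like the beaker but pink is not meant.

How it is judged:
On the way, in this order (a step that is already met when the one before it is completed fails the run):
1. the sliding roof is fully shut (value of joint roof below 0.004 m), for 0.2 s.
2. the tare key is held right down with the roof shut (value of joint tare_key above 0.004 m and value of joint roof below 0.006 m), for 0.7 s.
3. the tare key is up again and the roof is pushed fully open (value of joint tare_key below 0.001 m and value of joint roof above 0.087 m), for 0.2 s.
At the end, for the whole second after the job is handed in: The roof is open to within 8 mm of its back stop and at rest, both keys are up, and the beaker stands upright and still on the pan (all of step 3 and velocity of joint roof between -0.01 and 0.01 m/s and value of joint standby_key below 0.001 m and horizontal distance between beaker and balance below 0.05 m and z of beaker in the frame of balance between 0.068 and 0.077 m and angle between beaker's own z axis and vertical below 0.06 rad and linear speed of beaker below 0.02 m/s); the robot touches nothing.
It fails at once if the tare key is pressed while the roof is not shut (value of joint tare_key above 0.003 m and value of joint roof above 0.01 m).
It fails at once if the standby key is pressed (value of joint standby_key above 0.003 m).
It fails at once if the beaker on the pan is moved or lifted (more than 10 mm) (distance of beaker from where it was at the start of the episode above 0.01 m).
It fails at once if the spare beaker or the timer is moved or lifted (more than 15 mm) (distance of any of spare_beaker, timer from where it was at the start of the episode above 0.015 m).
It also fails if it takes over 50 s, if anything falls off the work surface, if the arm or the gripper's body presses on something with over 40 N, if the wrist force passes 120 N, or if a joint passes its speed limit or range.

## Working session

There is one attempt and no reset: what is moved stays moved. The work goes in short steps, Python scripts to look and compute and a tool call to move; the robot and the scene stay as the last step left them, time stands still between calls to the robot, and variables do not carry over. Pictures are saved under pics/ and viewed, at most 10 in all, crops included, and the job is handed in when it is done.

Besides the shell and the picture viewer there is one more tool, called by a JSON object that holds its "api" and its "payload". servo_tool: Moves the arm, as the interface text tells. Its arguments: {"type":"object","properties":{"plan":{"type":"array"},"grip_force":{"type":"number"}},"required":["plan"]}

```bash
mkdir -p pics && cat > h.py <<'E'
import numpy as np, cv2
from cell import bot, vision
def pt(d,u,v,T,z=None):
    K=d["mtx"]; r=np.array([(u-K[0,2])/K[0,0],(v-K[1,2])/K[1,1],1.])
    if z is None: s=d["z_map"][int(v),int(u)]
    else: s=(z-T[2,3])/(T[:3,:3]@r)[2]
    return T[:3,:3]@(r*s)+T[:3,3]
E
python3 - <<'E'
from h import *
o=bot.get_obs(); print(o["position"],o["orientation"],o["time_s"])
ims=[]
for c in ("scene","top"):
    d=vision.read_camera(c); im=d["img"][:,:,::-1].copy(); print(c,d["T"].round(3).tolist())
    for n in ["balance","roof_cup","roof","tare_insert","tare_top","standby_top","beaker","spare_beaker","timer"]:
        for f in vision.find_in(d,n)[:2]:
            b=np.array(f["box"])*[560,420,560,420]; u,v=b[:2]
            print(n,round(f["confidence"],2),b.round(),pt(d,min(u,559),min(v,419),d["T"]).round(3))
    cv2.imwrite(f"pics/{c}0.png",im)
E
```

```text
[ 0.18580885 -0.51743853  0.23057339] [-6.49419315e-04  9.85177680e-01  1.71535704e-01 -1.35207543e-04] 0.0
scene [[-0.711, -0.354, 0.608, -0.189], [-0.703, 0.363, -0.611, 1.017], [-0.004, -0.862, -0.507, 0.648], [0.0, 0.0, 0.0, 1.0]]
balance 0.71 [262. 220. 159. 121.] [0.442 0.424 0.134]
roof_cup 0.92 [225. 179.  75.  37.] [0.613 0.384 0.161]
roof 0.98 [221. 181.  74.  38.] [0.59  0.415 0.173]
tare_insert 0.92 [302. 247.  39.  21.] [0.395 0.344 0.047]
beaker 0.88 [368. 221.  28.  29.] [0.345 0.158 0.057]
beaker 0.78 [260. 198.  22.  24.] [0.539 0.34  0.12 ]
spare_beaker 0.61 [180. 273.  31.  34.] [0.499 0.607 0.06 ]
spare_beaker 0.24 [301. 247.  34.  18.] [0.396 0.348 0.048]
timer 0.56 [245. 305.  42.  29.] [0.367 0.547 0.017]
top [[0.027, -0.991, 0.134, 0.292], [-1.0, -0.027, -0.001, 0.359], [0.005, -0.134, -0.991, 1.152], [0.0, 0.0, 0.0, 1.0]]
balance 0.9 [279. 170. 130. 175.] [0.525 0.356 0.071]
roof_cup 0.68 [275. 235.  14.  17.] [0.382 0.361 0.045]
roof_cup 0.6 [265. 123.  96.  79.] [0.604 0.386 0.159]
roof 0.82 [267. 118.  88.  74.] [0.613 0.384 0.163]
tare_insert 0.92 [277. 235.  36.  33.] [0.382 0.356 0.046]
tare_top 0.43 [276. 235.  13.  16.] [0.383 0.359 0.046]
standby_top 0.6 [313. 223.  14.  18.] [0.411 0.275 0.046]
standby_top 0.37 [276. 236.  34.  35.] [0.381 0.357 0.045]
beaker 0.95 [278. 166.  25.  30.] [0.533 0.357 0.073]
beaker 0.73 [376. 249.  32.  27.] [0.359 0.127 0.003]
spare_beaker 0.85 [173. 173.  28.  27.] [0.525 0.604 0.005]
timer 0.56 [198. 238.  36.  31.] [0.374 0.536 0.016]
```

```bash
python3 - <<'E'
import cv2
a=cv2.imread("pics/scene0.png")[150:330,150:400]; b=cv2.imread("pics/top0.png")[70:270,150:400]
a=cv2.resize(a,(780,562),interpolation=3); b=cv2.resize(b,(750,600),interpolation=3)
cv2.imwrite("pics/s1.png",a); cv2.imwrite("pics/t1.png",b)
E
```

```text
(no output)
```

View pics/t1.png

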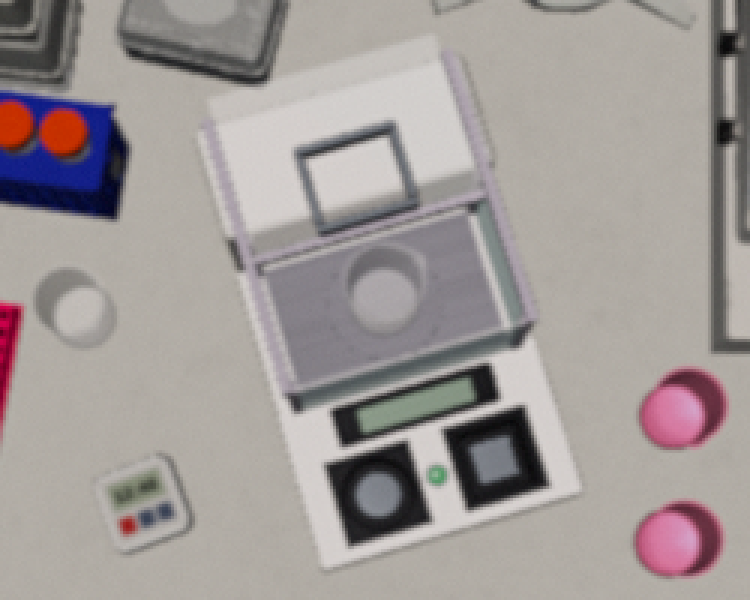

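View pics/s1.png

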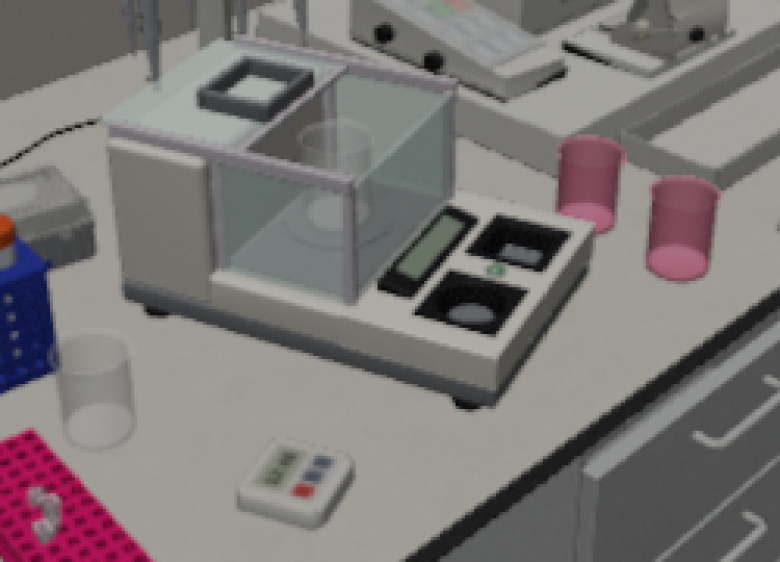

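The top view shows the round tare well front-left at about (277,235) px. The square standby well is to its right at (315,223), and the cup frame is at (268,129) with the roof well open. Next I fit the balance pose from the corner points.

```bash
python3 - <<'E'
from h import *
d=vision.read_camera("top");T=d["T"]
q=lambda L,z:np.array([pt(d,150+u/3,70+v/3,T,z) for u,v in L])
ta=q([(325,464),(408,443),(432,522),(348,546)],.0605); sb=q([(444,430),(524,405),(548,486),(466,510)],.0605)
cu=q([(295,150),(395,122),(417,205),(320,236)],.176)
t,s,c=ta.mean(0),sb.mean(0),cu.mean(0)
for n,a in zip("tsc",(ta,sb,cu)): print(n,a.mean(0).round(4),np.linalg.norm(np.diff(a[:,:2],axis=0),axis=1).round(3))
key=pt(d,276,234,T,.047);print("keydisc",key)
e=t-s; yaw=np.arctan2(-e[0],e[1]);print("sep",np.linalg.norm(e[:2]),"yaw",yaw)
m=(t+s)/2; r=np.array([np.cos(yaw),np.sin(yaw)]); l=np.array([-r[1],r[0]])
D=(c-m)[:2];print("cup x in balance",D@r-.110,"y",D@l, "yaw alt",np.arctan2(D[1],D[0]))
# depth-based: fit the dark pixels in depth/colour
x=d["img"][60:260,200:360].mean(2)
K=d["mtx"]
cnt=[k for k in cv2.findContours(((d["img"].max(2)<60)*255).astype(np.uint8),0,2)[0] if cv2.contourArea(k)>300]
for k in cnt:
    rc=cv2.minAreaRect(k);print(rc,pt(d,rc[0][0],rc[0][1],T,.0605).round(4))
hi=np.hypot
for n,p in(("tare",t),("cup",c)):print(n,hi(p[0],p[1]))
b=m[:2]+.11*r;print("balance",b,"cup shut",b-.0015*r,"cup open",b+.0935*r,hi(*(b+.0935*r)))
# tool orientation
o=bot.get_obs();from scipy.spatial.transform import Rotation as R
w=o["orientation"];M=R.from_quat([*w[1:],w[0]]).as_matrix();print(M.round(4).tolist())
W=vision.read_camera("wrist");print(W["hand_eye"].round(3).tolist())
E
```

```text
t [0.3825 0.3579 0.0605] [0.063 0.061 0.064]
s [0.4113 0.2726 0.0605] [0.062 0.062 0.063]
c [0.5854 0.3783 0.176 ] [0.07  0.06  0.068]
keydisc [0.38474461 0.35816341 0.047     ]
sep 0.0901048861080744 yaw 0.32591817246964305
cup x in balance 0.08875098472331451 y -0.0006490432146460287 yaw alt 0.322652574020474
((498.4803771972656, 384.6142272949219), (123.23001861572266, 66.49862670898438), 7.454298496246338) [ 0.0775 -0.1208  0.0605]
((391.2930908203125, 367.15655517578125), (137.40928649902344, 105.50201416015625), 1.5481576919555664) [0.1073 0.1059 0.0605]
((85.0, 328.0), (106.0, 170.0), 90.0) [0.1711 0.7607 0.0605]
((275.5596923828125, 233.98184204101562), (26.74527359008789, 26.786869049072266), 73.0724868774414) [0.3836 0.3591 0.0605]
((314.784423828125, 222.11473083496094), (26.723356246948242, 26.723356246948242), 73.3007583618164) [0.4122 0.2735 0.0605]
((513.0257568359375, 105.2918472290039), (36.9739990234375, 94.28077697753906), 84.95755004882812) [ 0.6925 -0.1741  0.0605]
((13.225401878356934, 54.334983825683594), (58.180686950683594, 21.878082275390625), 61.14434051513672) [0.7812 0.9739 0.0605]
((352.5, 31.5), (63.0, 95.0), 90.0) [0.86   0.1933 0.0605]
((42.61058807373047, 31.097644805908203), (80.37630462646484, 25.07818031311035), 50.90614700317383) [0.8397 0.9116 0.0605]
tare 0.5238312562215213
cup 0.6969701921129923
balance [0.50108916 0.35048768] cup shut [0.49966813 0.35000742] cup open [0.58966706 0.3804244 ] 0.7017335398830062
[[0.9411, 0.338, -0.0], [0.338, -0.9411, -0.0], [-0.0001, 0.0, -1.0]]
[[0.0, -0.946, -0.324, 0.084], [1.0, 0.0, -0.0, 0.001], [0.0, -0.324, 0.946, -0.142], [0.0, 0.0, 0.0, 1.0]]
```

{"api": "servo_tool", "payload": {"plan": [[[0,0,0,0,-0.05,-0.03,-1],[0,0,0,0,-0.05,-0.03,-1],[0,0,0,0,-0.05,-0.03,-1],[0,0,-0.13,0.052,0,0,-1],[0,0,-0.13,0.052,0,0,-1],[0,0,-0.13,0.052,0,0,-1],[0,0,-0.13,0.052,0,0,-1],[0,0,-0.13,0.052,0,0,-1],[0,0,-0.13,0.052,0,0,-1],[0,0,-0.13,0.052,0,0,-1],[0,0,-0.13,0.052,0,0,-1],[0,0,-0.13,0.052,0,0,-1]]]}}

```text
time_s: 2.6
position: [0.4224, -0.0384, 0.3212]
orientation: [0.0, 0.725, 0.689, 0.0]
ft_force: [0.4, -0.9, 0.1]
opening: -0.003
grip_force: 0.0
```

{"api": "servo_tool", "payload": {"plan": [[[0,0,-0.13,0.052,0,0,-1],[0,0,-0.13,0.052,0,0,-1],[0,0,-0.12,0.048,0,0,-1],[0,0,0,0,0,0,-1]]]}}

```text
time_s: 3.1
position: [0.4107, 0.1131, 0.3213]
orientation: [-0.0, 0.581, 0.814, 0.0]
ft_force: [0.5, -0.0, -0.1]
opening: -0.001
grip_force: 0.0
```

```bash
cat >> h.py <<'E'
from scipy.spatial.transform import Rotation as R
B=np.array([0.5015,0.3505]); YAW=0.324
def tool():
    o=bot.get_obs(); w=o["orientation"]; M=np.eye(4)
    M[:3,:3]=R.from_quat([*w[1:],w[0]]).as_matrix(); M[:3,3]=o["position"]; return o,M
def bal(bx,by,z):
    c,s=np.cos(YAW),np.sin(YAW); return np.array([B[0]+c*bx-s*by,B[1]+s*bx+c*by,z])
def rep(*targets):
    o,M=tool(); print("t",o["time_s"],"pos",np.round(o["position"],4),"F",np.round(o["ft_force"],1),"open",o["opening"])
    print("turn z needed",round(float(np.arctan2(M[1,0],M[0,0])-(YAW+np.pi/2)),4),"tilt",M[:2,2].round(4),"q",np.round(o["qpos"],2))
    c,s=np.cos(YAW),np.sin(YAW);d=M[:2,3]-B;print("in balance",(c*d[0]+s*d[1]).round(4),(-s*d[0]+c*d[1]).round(4))
    for t in targets: print("to",t,"tool shift",(M[:3,:3].T@(bal(*t)-M[:3,3])).round(4))
E
python3 -c "
from h import *
rep((.0885,0,.32),(-.11,.045,.32))"
```

```text
t 3.1 pos [0.4107 0.1131 0.3213] F [ 0.5 -0.  -0.1] open -0.0005108447796518219
turn z needed 0.0057 tilt [-0.0001  0.0003] q [ 0.27 -0.15  0.12  1.85  0.    1.51]
in balance -0.1616 -0.1961
to (0.0885, 0, 0.32) tool shift [0.1947 0.2512 0.0014]
to (-0.11, 0.045, 0.32) tool shift [0.2408 0.053  0.0014]
```

{"api": "servo_tool", "payload": {"plan": [[[0,0,0.006,0.0325,0.042,0.005,-1],[0,0,0,0.0325,0.042,0.005,-1],[0,0,0,0.0325,0.042,0.005,-1],[0,0,0,0.0325,0.042,0.005,-1],[0,0,0,0.0325,0.042,0.005,-1],[0,0,0,0.0325,0.042,0.005,-1],[0,0,0,0,0,0,-1],[0,0,0,0,0,0,-1]]]}}

```text
time_s: 4.1
position: [0.59, 0.374, 0.2906]
orientation: [-0.0, 0.587, 0.81, -0.001]
ft_force: [-0.2, 0.7, 1.2]
opening: -0.002
grip_force: 0.0
```

```bash
python3 -c "
from h import *
rep((.0885,0,.163))
o,M=tool(); d=vision.read_camera('wrist'); T=M@d['hand_eye']; im=d['img'][:,:,::-1].copy()
K=d['mtx']
def pr(p): c=np.linalg.inv(T)@np.r_[p,1]; q=K@(c[:3]/c[2]); return tuple(int(x) for x in q[:2])
for p in [(.0885+a,b,.176) for a in(-.031,.031) for b in (-.036,.036)]: cv2.circle(im,pr(bal(*p)),4,(0,0,255),1)
cv2.circle(im,pr(bal(.0885,0,.16)),4,(0,255,0),1)
for f in vision.find_in(d,'roof_cup')[:2]: print(f)
cv2.imwrite('pics/w1.png',im)"
```

```text
t 4.1 pos [0.59   0.374  0.2906] F [-0.2  0.7  1.2] open -0.002005272615838216
turn z needed -0.0072 tilt [-0.001 -0.001] q [ 0.57  0.55  0.88  1.9  -0.    1.82]
in balance 0.0914 -0.0059
to (0.0885, 0, 0.163) tool shift [ 0.006  -0.0027  0.1276]
{'box': [0.5539, 0.4565, 0.2454, 0.3883], 'confidence': 0.81}
```

View pics/w1.png

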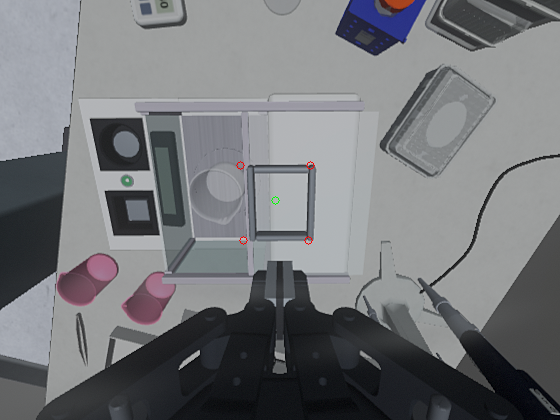

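The cup in the wrist view spans columns 248-315 and rows 166-240. That is about 5 mm further back than my prediction, so cup x is about 0.093 and the roof is nearly fully open. I'm lowering straight in.

{"api": "servo_tool", "payload": {"plan": [[[0,0,-0.007,0.006,0,0.02,-1],[0,0,0,0,0,0.03,-1],[0,0,0,0,0,0.03,-1],[0,0,0,0,0,0.025,-1],[0,0,0,0,0,0.02,-1],[0,0,0,0,0,0,-1],[0,0,0,0,0,0,-1]]]}}

```text
time_s: 5.08
position: [0.5877, 0.3802, 0.1689]
orientation: [0.001, 0.584, 0.812, 0.001]
ft_force: [-0.7, 0.6, 0.7]
opening: 0.001
grip_force: 0.0
```

```bash
python3 -c "
from h import *
rep((-.008,0,.165))"
```

```text
t 5.075 pos [0.5877 0.3802 0.1689] F [-0.7  0.6  0.7] open 0.0007938310977546456
turn z needed 0.0004 tilt [0.0025 0.0016] q [ 0.57  0.45  0.49  1.61 -0.    1.82]
in balance 0.0912 0.0007
to (-0.008, 0, 0.165) tool shift [-0.0006 -0.0992  0.0036]
```

{"api": "servo_tool", "payload": {"plan": [[[0,0,0,0,-0.005,0.002,-1],[0,0,0,0,-0.012,0,-1],[0,0,0,0,-0.014,0,-1],[0,0,0,0,-0.014,0,-1],[0,0,0,0,-0.014,0,-1],[0,0,0,0,-0.014,0,-1],[0,0,0,0,-0.012,0,-1],[0,0,0,0,-0.008,0,-1],[0,0,0,0,0,0,-1]]]}}

```text
time_s: 6.2
position: [0.4991, 0.3508, 0.1647]
orientation: [0.0, 0.583, 0.812, 0.0]
ft_force: [-0.4, 0.0, 0.4]
opening: 0.003
grip_force: 0.0
```

```bash
python3 -c "
from h import *
rep((-.015,0,.165))
d=vision.read_camera('top'); cv2.imwrite('pics/t2.png',cv2.resize(d['img'][70:270,150:400,::-1],(750,600),interpolation=3))"
```

```text
t 6.2 pos [0.4991 0.3508 0.1647] F [-0.4  0.   0.4] open 0.0033491849683554144
turn z needed 0.0012 tilt [0.0002 0.0002] q [0.61 0.22 0.19 1.55 0.   1.86]
in balance -0.0022 0.0011
to (-0.015, 0, 0.165) tool shift [-0.0011 -0.0128 -0.0003]
```

View pics/t2.png

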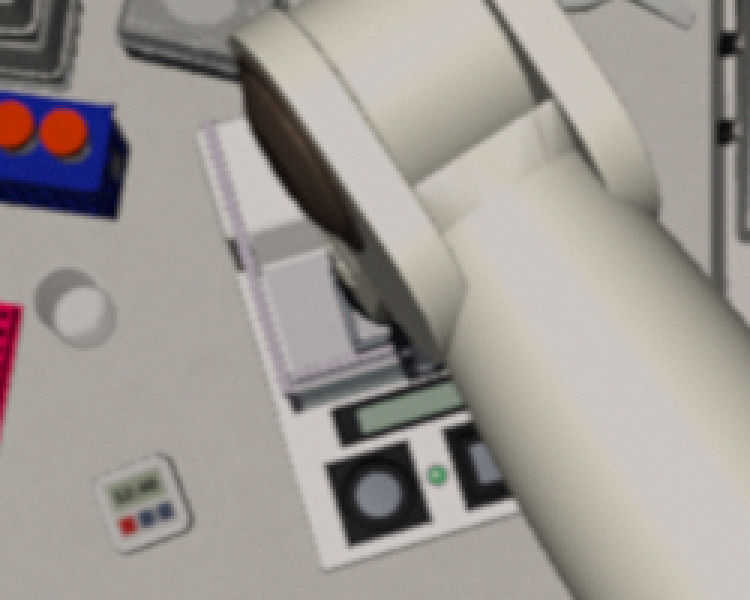

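The roof has moved forward and is nearly shut, with its front edge at about (345,370) in the crop. I'll creep the rest of the way onto the stop.

{"api": "servo_tool", "payload": {"plan": [[[0,0,0,0.001,-0.004,0,-1],[0,0,0,0,-0.003,0,-1],[0,0,0,0,-0.002,0,-1],[0,0,0,0,-0.002,0,-1],[0,0,0,0,0,0,-1],[0,0,0,0,0,0,-1]]]}}

```text
time_s: 7.0
position: [0.4904, 0.3488, 0.1643]
orientation: [0.001, 0.584, 0.812, 0.001]
ft_force: [11.4, 3.4, -3.3]
opening: -0.006
grip_force: 5.4
```

```bash
python3 -c "
from h import *
rep((-.015,0,.165))"
```

```text
t 7.0 pos [0.4904 0.3488 0.1643] F [11.4  3.4 -3.3] open -0.005968250795295327
turn z needed 0.0005 tilt [0.0033 0.001 ] q [ 0.62  0.19  0.16  1.54 -0.    1.87]
in balance -0.0111 0.0019
to (-0.015, 0, 0.165) tool shift [-0.0019 -0.0039 -0.0007]
```

There is 12 N of reaction force, so the roof is on its front stop. I'm backing off and lifting out, then moving over the tare well.

{"api": "servo_tool", "payload": {"plan": [[[0,0,0,0,0.006,0,-1],[0,0,0,0,0.003,0,-1],[0,0,0,0,0,-0.02,-1],[0,0,0,0,0,-0.03,-1],[0,0,0,0,0,-0.02,-1],[0,0,0,0.012,-0.028,0,-1],[0,0,0,0.012,-0.028,0,-1],[0,0,0,0.012,-0.028,0,-1],[0,0,0,0.008,-0.024,0,-1],[0,0,0,0,0,0,-1],[0,0,0,0,0,0,-1]]]}}

```text
time_s: 8.38
position: [0.3812, 0.3585, 0.2343]
orientation: [0.0, 0.583, 0.812, 0.0]
ft_force: [-0.9, -0.5, -0.8]
opening: -0.0
grip_force: 0.0
```

```bash
python3 -c "
from h import *
rep((-.11,.045,.07))
o,M=tool(); d=vision.read_camera('wrist'); T=M@d['hand_eye']; im=d['img'][:,:,::-1].copy()
K=d['mtx']
def pr(p): c=np.linalg.inv(T)@np.r_[p,1]; q=K@(c[:3]/c[2]); return tuple(int(x) for x in q[:2])
for p in [(-.11+a,.045+b,.0605) for a in(-.032,.032) for b in (-.032,.032)]: cv2.circle(im,pr(bal(*p)),3,(0,0,255),1)
cv2.circle(im,pr(bal(-.11,.045,.047)),3,(0,255,0),1)
for n in ('tare_top','tare_insert'):
  for f in vision.find_in(d,n)[:2]:
    b=f['box'];p=pt(d,b[0]*560,b[1]*420,T,.047 if n=='tare_top' else .0605);print(n,f,p)
print(bal(-.11,.045,.047))
t=d2=vision.read_camera('top')
for f in vision.find_in(d2,'roof_cup')[:2]: print(f['confidence'],pt(d2,f['box'][0]*560,f['box'][1]*420,d2['T'],.168))
print('cup shut',bal(-.0015,0,.168))
cv2.imwrite('pics/w2.png',im)"
```

```text
t 8.375 pos [0.3812 0.3585 0.2343] F [-0.9 -0.5 -0.8] open -0.0001462441340921704
turn z needed 0.0012 tilt [0.0001 0.0001] q [ 0.75  0.02  0.12  1.66 -0.    2.  ]
in balance -0.1115 0.0459
to (-0.11, 0.045, 0.07) tool shift [-0.001   0.0015  0.1643]
tare_top {'box': [0.5054, 0.4567, 0.052, 0.0795], 'confidence': 0.56} [0.38581847 0.36003545 0.047     ]
tare_insert {'box': [0.5057, 0.4673, 0.1043, 0.136], 'confidence': 0.97} [0.38639917 0.35838915 0.0605    ]
[0.3828971  0.35813892 0.047     ]
0.8 [0.56370414 0.37686609 0.168     ]
cup shut [0.50007805 0.35002246 0.168     ]
```

View pics/w2.png

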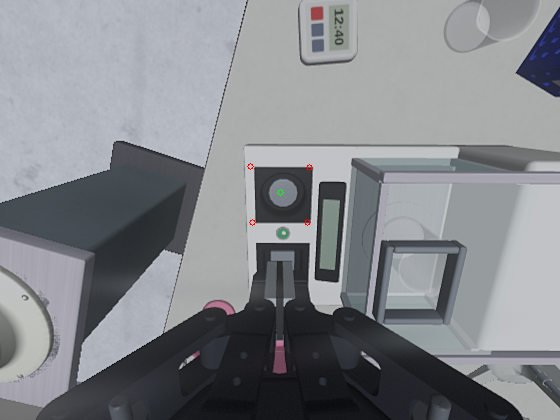

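The round well sits at wrist pixel (283,193), with its insert spanning 255-312 × 167-222, about 3 mm further back than predicted. I'll split the difference between the two cameras. Before pressing, I'll check from this frame that the roof is shut.

```bash
python3 -c "
from h import *
o,M=tool(); d=vision.read_camera('wrist'); T=M@d['hand_eye'];c,s=np.cos(YAW),np.sin(YAW)
# outer top corners of the cup frame
for u,v in [(384,240),(466,240),(374,322),(459,322)]:
  p=pt(d,u,v,T,.176)[:2]-B; print((c*p[0]+s*p[1]).round(4),(-s*p[0]+c*p[1]).round(4))
for f in vision.find_in(d,'roof_cup')[:1]: print(np.array(f['box'])*[560,420,560,420],f['confidence'])
cv2.imwrite('pics/w3.png',cv2.resize(d['img'][140:370,330:530,::-1],(520,598),interpolation=3))"
```

```text
-0.0325 0.041
0.029 0.0411
-0.0321 -0.0332
0.0387 -0.0332
[449.624 267.96  184.128 172.284] 0.7
```

View pics/w3.png

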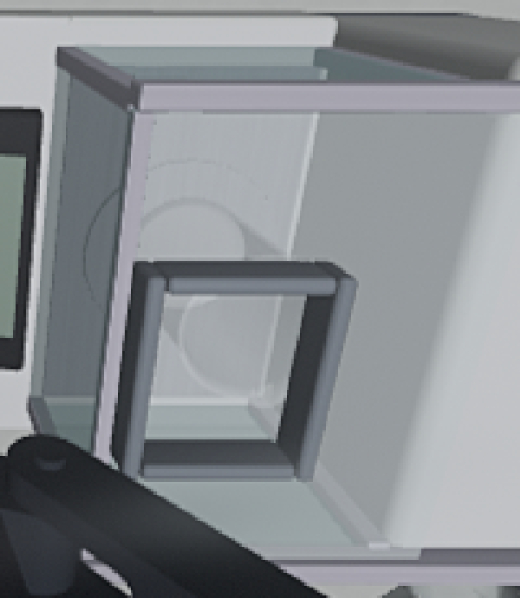

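The cup's front wall measures x = -32.5 mm, which is exactly the shut position. I'm descending into the round well.

{"api": "servo_tool", "payload": {"plan": [[[0,0,0,0,0.0035,0.03,-1],[0,0,0,0,0,0.04,-1],[0,0,0,0,0,0.04,-1],[0,0,0,0,0,0.03,-1],[0,0,0,0,0,0.02,-1],[0,0,0,0,0,0.01,-1],[0,0,0,0,0,0.006,-1],[0,0,0,0,0,0,-1],[0,0,0,0,0,0,-1]]]}}

```text
time_s: 9.85
position: [0.3845, 0.3599, 0.0591]
orientation: [0.0, 0.583, 0.812, 0.001]
ft_force: [0.6, -0.2, -0.1]
opening: -0.003
grip_force: 0.0
```

```bash
python3 -c "
from h import *
rep((-.108,.045,.04))"
```

```text
t 9.85 pos [0.3845 0.3599 0.0591] F [ 0.6 -0.2 -0.1] open -0.003192626539914481
turn z needed 0.001 tilt [0.0008 0.0008] q [ 0.75  0.03 -0.21  1.32  0.    2.  ]
in balance -0.1079 0.0461
to (-0.108, 0.045, 0.04) tool shift [-0.0011 -0.0001  0.0191]
```

{"api": "servo_tool", "payload": {"plan": [[[0,0,0,-0.001,0,0.008,-1],[0,0,0,0,0,0.005,-1],[0,0,0,0,0,0.005,-1],[0,0,0,0,0,0.002,-1],[0,0,0,0,0,0.001,-1],[0,0,0,0,0,0,-1]]]}}

```text
time_s: 10.6
position: [0.3848, 0.3587, 0.0415]
orientation: [0.0, 0.583, 0.812, 0.001]
ft_force: [-11.0, -11.0, 37.4]
opening: 0.002
grip_force: 18.8
```

The key is on its stop, with the TCP at 41.5 mm. I'll ease off slightly and hold for over a second, then release and lift out.

{"api": "servo_tool", "payload": {"plan": [[[0,0,0,0,0,-0.0005,-1],[0,0,0,0,0,0,-1],[0,0,0,0,0,0,-1],[0,0,0,0,0,0,-1],[0,0,0,0,0,0,-1],[0,0,0,0,0,0,-1],[0,0,0,0,0,0,-1],[0,0,0,0,0,0,-1],[0,0,0,0,0,0,-1],[0,0,0,0,0,0,-1]]]}}

```text
time_s: 11.85
position: [0.3848, 0.3587, 0.0416]
orientation: [0.0, 0.583, 0.812, 0.001]
ft_force: [-9.8, -11.3, 33.4]
opening: -0.001
grip_force: 16.9
```

{"api": "servo_tool", "payload": {"plan": [[[0,0,0,0,0,-0.01,-1],[0,0,0,0,0,-0.02,-1],[0,0,0,0,0,-0.03,-1],[0,0,0,0,0,-0.04,-1],[0,0,0,0,0,-0.04,-1],[0,0,0,0,0,-0.03,-1],[0,0,0,0,0,-0.02,-1],[0,0,0,0,0,0,-1],[0,0,0,0,0,0,-1]]]}}

```text
time_s: 12.98
position: [0.3844, 0.3585, 0.2265]
orientation: [-0.0, 0.583, 0.812, -0.001]
ft_force: [0.0, -0.2, -0.2]
opening: 0.003
grip_force: 0.0
```

```bash
python3 -c "
from h import *
rep((0,0,.23),(0,0,.165))"
```

```text
t 12.975 pos [0.3844 0.3585 0.2265] F [ 0.  -0.2 -0.2] open 0.0029477437284935945
turn z needed 0.001 tilt [-0.001  -0.0009] q [0.75 0.03 0.1  1.65 0.   2.  ]
in balance -0.1085 0.0449
to (0, 0, 0.23) tool shift [-0.045   0.1085 -0.0036]
to (0, 0, 0.165) tool shift [-0.0449  0.1085  0.0614]
```

{"api": "servo_tool", "payload": {"plan": [[[0,0,0,-0.011,0.027,0,-1],[0,0,0,-0.011,0.027,0,-1],[0,0,0,-0.011,0.027,0,-1],[0,0,0,-0.011,0.026,0,-1],[0,0,0,0,0,0.02,-1],[0,0,0,0,0,0.02,-1],[0,0,0,0,0,0.014,-1],[0,0,0,0,0,0.006,-1],[0,0,0,0,0,0,-1],[0,0,0,0,0,0,-1]]]}}

```text
time_s: 14.22
position: [0.5001, 0.3513, 0.1686]
orientation: [0.0, 0.583, 0.812, 0.001]
ft_force: [0.6, 0.4, 0.2]
opening: -0.002
grip_force: 0.0
```

```bash
python3 -c "
from h import *
rep((.1,0,.165))"
```

```text
t 14.225 pos [0.5001 0.3513 0.1686] F [0.6 0.4 0.2] open -0.002352361400535589
turn z needed 0.0011 tilt [0.0009 0.0007] q [0.61 0.22 0.2  1.55 0.   1.86]
in balance -0.0011 0.0012
to (0.1, 0, 0.165) tool shift [-0.0013  0.1011  0.0037]
```

{"api": "servo_tool", "payload": {"plan": [[[0,0,0,-0.001,0.006,0.003,-1],[0,0,0,0,0.012,0,-1],[0,0,0,0,0.014,0,-1],[0,0,0,0,0.014,0,-1],[0,0,0,0,0.014,0,-1],[0,0,0,0,0.014,0,-1],[0,0,0,0,0.014,0,-1],[0,0,0,0,0.009,0,-1],[0,0,0,0,0.004,0,-1],[0,0,0,0,0.002,0,-1],[0,0,0,0,0,0,-1],[0,0,0,0,0,0,-1]]]}}

```text
time_s: 15.72
position: [0.5978, 0.3831, 0.1649]
orientation: [0.0, 0.583, 0.812, 0.0]
ft_force: [1.0, 0.5, 0.1]
opening: -0.001
grip_force: 0.0
```

```bash
python3 -c "
from h import *
rep((.104,0,.165))"
```

```text
t 15.725 pos [0.5978 0.3831 0.1649] F [1.  0.5 0.1] open -0.0007630985404575362
turn z needed 0.0011 tilt [0.0003 0.0003] q [0.57 0.48 0.53 1.62 0.   1.82]
in balance 0.1017 0.0003
to (0.104, 0, 0.165) tool shift [-0.0003  0.0023 -0.0001]
```

Not on the back stop yet, so I'll creep on.

{"api": "servo_tool", "payload": {"plan": [[[0,0,0,0,0.003,0,-1],[0,0,0,0,0.002,0,-1],[0,0,0,0,0.002,0,-1],[0,0,0,0,0,0,-1],[0,0,0,0,0,0,-1]]]}}

```text
time_s: 16.35
position: [0.6038, 0.3851, 0.1649]
orientation: [-0.001, 0.583, 0.812, -0.001]
ft_force: [-5.4, -2.9, 2.3]
opening: 0.002
grip_force: 3.5
```

There is 6 N of reaction with the roof at rest. The TCP travelled 119 mm, which matches the 95 mm stroke plus the play in the cup, so the roof is on the back stop. I'm backing off and lifting clear.

{"api": "servo_tool", "payload": {"plan": [[[0,0,0,0,-0.006,0,-1],[0,0,0,0,-0.006,0,-1],[0,0,0,0,0,-0.02,-1],[0,0,0,0,0,-0.03,-1],[0,0,0,0,0,-0.04,-1],[0,0,0,0,0,-0.03,-1],[0,0,0,-0.04,-0.04,0,-1],[0,0,0,-0.04,-0.04,0,-1],[0,0,0,-0.04,-0.04,0,-1],[0,0,0,-0.04,-0.04,0,-1],[0,0,0,0,0,0,-1],[0,0,0,0,0,0,-1]]]}}

```text
time_s: 17.85
position: [0.4929, 0.179, 0.2852]
orientation: [0.0, 0.584, 0.812, 0.001]
ft_force: [0.8, -0.1, 0.4]
opening: 0.0
grip_force: 0.0
```

```bash
python3 -c "
from h import *
rep()
d=vision.read_camera('scene'); cv2.imwrite('pics/s2.png',cv2.resize(d['img'][130:330,150:400,::-1],(750,600),interpolation=3))"
```

```text
t 17.85 pos [0.4929 0.179  0.2852] F [ 0.8 -0.1  0.4] open 2.475972726020463e-05
turn z needed 0.0005 tilt [0.0013 0.0006] q [0.35 0.05 0.24 1.76 0.   1.59]
in balance -0.0628 -0.1599
```

View pics/s2.png

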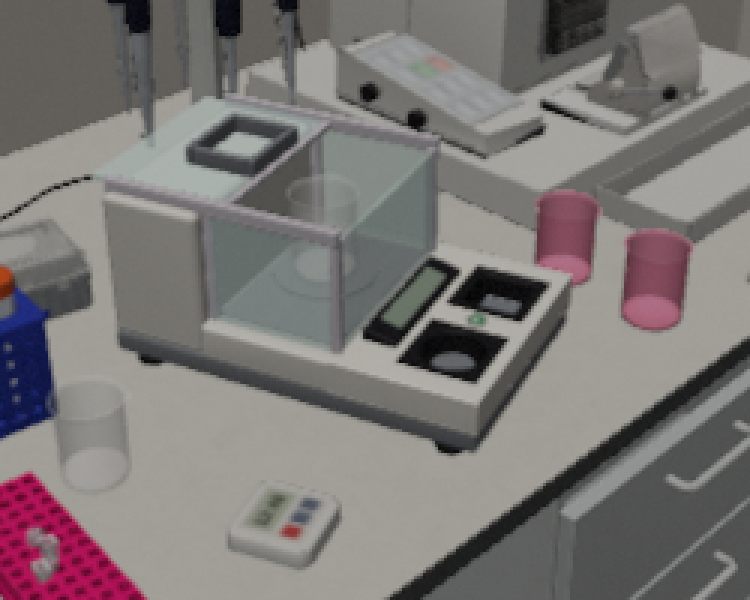

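The picture shows the roof fully back with the cup at crop (245,145), the beaker upright on the pan at (322,240), both keys up, and the spare beaker and timer in place.

```bash
python3 -c "
from cell import bot
print(bot.close_job())"
```

```text
the job is handed in; nothing more can be done
None
```

The job is handed in, with no verdict returned: I shut the roof, held the tare key down for over a second and released it, pushed the roof back open to its stop, and the last picture shows the beakers and timer in place.

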